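Make up two baking kits

ROBOT

A 6-joint arm with a two-finger parallel gripper is mounted at the origin on the work surface. World frame = base frame: x ahead of the robot, y to its left, z up, the work surface at z = 0. Lengths are in m, angles in rad, forces in N, time in s.
With the tool pointing down it reaches from about 0.375 to 0.9 m from the base axis. Payload 3.1 kg.
Tool frame: the origin (TCP) lies between the finger pads; the fingertips stand 22 mm ahead of it and the grasp point (between the pads) lies 3 mm ahead of it; z points along the fingers, y is the line along which they close (so a half turn about z gives the same grasp; the last joint's range is limited). The gripper opens to 87 mm and grips with 3 to 60 N. Pads are 19 mm wide; open, the fingers measure 117 mm over their backs; the gripper's body (75 mm by 190 mm) begins 51 mm behind the grasp point.
Start: joints at [-1.331, 0.527, 1.433, -0, 1.181, -0.178], TCP at [0.254, -0.571, 0.245] pointing down, gripper open.
Joint ranges: [-3.08, 3.08], [-0.75, 2.2], [0.22, 2.44], [-1.43, 4.57], [0, 2.65], [-2.85, 2.85]. Speed limits (rad/s): [2.79, 2.79, 3.14, 3.14, 3.14, 3.14].

INTERFACE

Orientations are given as a unit quaternion [x, y, z, w].
In Python, from rig import robot gives the robot as it stands.
- The arm moves only by the tool move_arm, never from a script. Its argument "series" is text: rows parted by semicolons, each of 6 numbers parted by spaces: the shift along the tool's x, y, z in mm, then the turn, a rotation vector about the tool's x, y, z in degrees. In form: dx dy dz ax ay az; .... A call has 1 to 8 rows; each row is the pose to reach, as a shift and turn from the pose commanded when the call began, along the tool's axes at that moment; what a row does not reach only later rows make up. A row lasts 1/12 s, in which the tool goes at most 41.7 mm and 7.16 degrees, less where a joint would pass 70% of its speed; a pose out of reach is approached as far as the arm can. A call with a gripper value outside its range is refused whole. "jaw" is the opening, from 0 (shut) to 1 (fully open), set as the call begins (left out, the last holds). The fingers move at their own pace and stop on an object; "newtons" is the grip in N (left out, the last holds). Time passes only in rows, so rows that repeat a pose let the fingers close. It gives the time, the measured TCP pose, the force, the opening and the grip force at its end, in the units of the state.
- robot.get_obs(): the state, without advancing time (a new reading comes with each control period).
- robot.camera(name): name is "scene" or "top"; returns a dict with "img" (384x512x3 uint8, red, green, blue), "mtx" (3x3 intrinsics, pixels), "distortion" ([k1, k2, p1, p2, k3] as OpenCV has them; the pictures are not rectified), "world_to_cam" (4x4, takes a point from world to camera coordinates). Camera axes: x right, y down, z forward; pixel columns grow to the right and rows downward; lengths in m; the calibration is good to about 2 mm. A picture is of the moment at which its call begins. There is no depth.
- robot.hand_in(): hands the job in; it is judged then, once.
Trained networks look in a picture, given as the dict that the camera call returned (one of the last four; its "shot" number tells which), for a name from the list of things; names that differ only in an ending like _2 or _b are one class to them, and where a whole thing is asked for, a point or a joint stands for the part that bears it (a point fixed in the world has none). Each returns a list of dicts, best first, with "p" (0 to 1); they miss things now and then, are a little off and sometimes report something else, mostly with a low value. They report only what shows in the picture. A call takes as long as a camera call.
- robot.search_frame(picture, thing): "xyz" ([x, y, z] in m, in world coordinates, good to about 4 mm: the middle of the surface that is visible of it).
- robot.tip_of(picture, thing): "xyz" ([x, y, z] in m, in world coordinates, good to about 4 mm: a listed point, or the origin of a listed thing).
The state is a dict: "time": time; "q": joint angles; "joint_velocities": joint speeds; "joint_torque": joint torques, N m; "position": TCP position; "tool_rot": TCP orientation; "ft_force": force on the tool from outside, world axes, zero at the start; "moment": the same for the moment, N m; "grip_width": finger opening in m; "grip_force": force on a finger pad.
Only numpy, scipy, OpenCV 4.12 (cv2) and the standard library are available. Lean on these libraries where they do the work, as an engineer would, in place of code of your own. Each camera call takes 0.05 s, during which the arm holds its last target. There are 200 camera calls.

TASK

Make up the two baking kits for the cooking session: in the three-compartment tray stand the large ramekin in the big end compartment, the shaker in the middle and the small ramekin in the other end compartment; in the two-compartment tray put the pastry cutter in the big compartment and the wooden tamper in the small one. Set each thing down gently, never dropping it, so that it stands upright and flat on its compartment's floor. Leave the mug and the soap bottle where they are.

Things in the scene. Friction and masses are not known exactly. Their poses are not given: they have to be found in the camera images.
- tray3: The long three-compartment metal tray, 252 x 100 mm outside, 14 mm tall, does not move. Compartments in a row along its x axis, all 92 mm wide (y) inside; walls and floor 4 mm thick, so compartment floors lie 4 mm above the table. The big end compartment is 92 mm long, centre at x = +76 mm; the middle one 72 mm long, centre x = -10 mm; the small end one 72 mm long, centre x = -86 mm (all at y = 0). Small wire loops at both ends. Origin: centre of its underside.
- tray2: The short two-compartment metal tray, 190 x 110 mm outside, 14 mm tall, does not move. Two compartments along its x axis, both 102 mm wide (y) inside; walls and floor 4 mm thick. The big compartment is 102 mm long, centre at x = +40 mm; the small one 76 mm long, centre x = -53 mm (y = 0). Small wire loops at both ends. Origin: centre of its underside.
- ramekin_large: The larger of two white ceramic ramekins: an open straight-sided round pot, diameter 62 mm, height 55 mm, wall 4 mm, about 170 g. Stands upright on the table. Origin: centre of its underside, z up.
- ramekin_small: The smaller white ceramic ramekin: an open straight-sided round pot, diameter 42 mm, height 48 mm, wall 4 mm, about 80 g. Stands upright on the table. Origin: centre of its underside, z up.
- shaker: Metal flour shaker, round: body diameter 42 mm up to 64 mm, then a dark domed perforated cap of diameter 45 mm; height 88 mm, about 150 g. Stands upright on the table. Origin: centre of its underside, z up.
- tamper: Turned wooden dough tamper: foot disc of diameter 50 mm, 22 mm thick, a neck of diameter 22 mm, and on top a knob of diameter 34 mm whose straight side lies 50 to 68 mm above the underside; height 74 mm, about 120 g. Stands upright on the table. Origin: centre of its underside, z up.
- cutter: Round steel pastry cutter: an open ring of diameter 76 mm and height 28 mm, spanned by a black grip bar that runs along its x axis, 64 mm long, 14 mm wide (y), 47 to 65 mm above the underside, on a thin upright at each end; free space of 19 mm between ring and bar; about 110 g. Stands upright on the table. Origin: centre of its underside, z up.
- mug: Bystander: blue mug, diameter 76 mm, height 85 mm, handle at +y. Origin: centre of its underside. To be left alone.
- soap: Bystander: clear pump bottle of hand soap, diameter 60 mm, 170 mm tall with its pump. Origin: centre of its underside. To be left alone.

How it is judged:
By the outcome, as a careful person would: the job done as asked, in the order asked, and still so for the second after the job is handed in, with the robot touching nothing.
It also fails if it takes over 128 s, if anything falls off the work surface, if the arm or the gripper's body presses on something with over 40 N, if the wrist force passes 120 N, or if a joint passes its speed limit or range.

## Working session

There is one attempt and no reset: what is moved stays moved. The work goes in short steps, Python scripts to look and compute and a tool call to move; the robot and the scene stay as the last step left them, time stands still between calls to the robot, and variables do not carry over. Pictures are saved under pics/ and viewed, at most 14 in all, crops included, and the job is handed in when it is done.

Besides the shell and the picture viewer there is one more tool, called after "Request:" as name(argument=value, ...) on one line, values as JSON. move_arm: Moves the arm, as the interface text tells. Its arguments: {"type":"object","properties":{"series":{"type":"string"},"jaw":{"type":"number"},"newtons":{"type":"number"}},"required":["series"]}

```bash
mkdir -p pics; ls; cat > look.py <<'E'
import sys,cv2,numpy as np
from rig import robot
o=robot.get_obs();print(o['time'],o['position'],o['tool_rot'])
tag=sys.argv[1]
names=sys.argv[2].split(',') if len(sys.argv)>2 else ['tray3','tray2','ramekin_large','ramekin_small','shaker','tamper','cutter','mug','soap']
for c in ('scene','top'):
    p=robot.camera(c)
    cv2.imwrite(f'pics/{tag}_{c}.png',p['img'][:,:,::-1])
    np.savez(f'pics/{tag}_{c}.npz',**{k:np.array(p[k]) for k in('img','mtx','distortion','world_to_cam')})
    for n in names:
        for f in ('search_frame','tip_of'):
            r=getattr(robot,f)(p,n)
            print(c,n,f,[(np.round(d['xyz'],3).tolist(),round(d['p'],2)) for d in r[:3]])
E
python3 look.py a
```

```text
pics
0.0 [ 0.25345333 -0.57053886  0.24356054] [ 9.78258931e-01  2.07384271e-01 -4.45259580e-05 -1.10693186e-03]
scene tray3 search_frame [([0.548, -0.271, 0.001], 0.86), ([0.501, 0.277, 0.002], 0.61)]
scene tray3 tip_of [([0.5, 0.274, 0.001], 0.87), ([0.528, -0.264, -0.001], 0.63)]
scene tray2 search_frame [([0.548, -0.271, 0.001], 0.86), ([0.501, 0.277, 0.002], 0.61)]
scene tray2 tip_of [([0.5, 0.274, 0.001], 0.87), ([0.528, -0.264, -0.001], 0.63)]
scene ramekin_large search_frame [([0.677, -0.063, 0.035], 0.94), ([0.546, -0.268, 0.003], 0.72)]
scene ramekin_large tip_of [([0.675, -0.066, -0.001], 0.87)]
scene ramekin_small search_frame [([0.445, 0.058, 0.031], 0.52)]
scene ramekin_small tip_of [([0.433, 0.066, 0.001], 0.83)]
scene shaker search_frame [([0.666, 0.078, 0.052], 0.82)]
scene shaker tip_of [([0.656, 0.09, 0.001], 0.79)]
scene tamper search_frame [([0.456, -0.07, 0.028], 0.73)]
scene tamper tip_of [([0.446, -0.058, -0.003], 0.66)]
scene cutter search_frame [([0.574, -0.022, 0.021], 0.66)]
scene cutter tip_of [([0.562, -0.01, 0.002], 0.74)]
scene mug search_frame [([0.80
[... 828 characters left out ...]
kin_small tip_of [([0.432, 0.062, 0.001], 0.75)]
top shaker search_frame [([0.649, 0.092, 0.086], 0.69)]
top shaker tip_of [([0.656, 0.093, 0.004], 0.73)]
top tamper search_frame [([0.441, -0.057, 0.025], 0.7)]
top tamper tip_of [([0.446, -0.056, -0.003], 0.63)]
top cutter search_frame [([0.562, -0.006, 0.06], 0.69)]
top cutter tip_of [([0.564, -0.009, -0.001], 0.77), ([0.495, 0.276, -0.0], 0.64)]
top mug search_frame [([0.807, -0.012, 0.034], 0.83), ([0.433, 0.066, 0.008], 0.33)]
top mug tip_of [([0.796, -0.011, -0.002], 0.95), ([0.499, 0.276, 0.004], 0.51)]
top soap search_frame [([0.739, -0.198, 0.102], 0.67)]
top soap tip_of [([0.754, -0.202, -0.001], 0.65), ([0.5, 0.275, -0.002], 0.19)]
```

View pics/a_top.png

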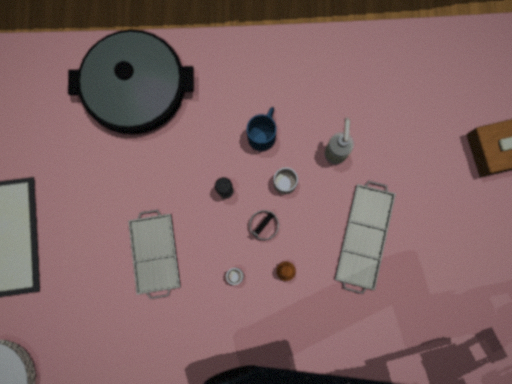

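View pics/a_scene.png

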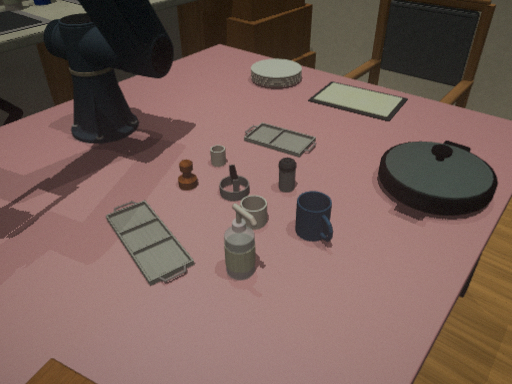

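Top view: tray3 is at about (365,238) and tray2 at (155,254). The small things stand between them: shaker (223,187), large ramekin (285,180), cutter (263,225), small ramekin (234,276) and tamper (286,271). The mug (262,131) and soap (340,148) are behind. The scene view agrees. Next I'll rectify the trays to measure their pose and which end is the big one.

```bash
cat > geo.py <<'E'
import cv2,numpy as np
def rect(npz,x0,x1,y0,y1,z,s):
    """metric view at height z: rows down = -x, cols right = -y, s px per mm"""
    d=np.load(npz); X,Y=np.meshgrid(np.arange(x1,x0,-.001/s),np.arange(y1,y0,-.001/s),indexing='ij')
    P=np.stack([X,Y,np.full_like(X,z)],-1).reshape(-1,3); w=d['world_to_cam']
    uv,_=cv2.projectPoints(P,cv2.Rodrigues(w[:3,:3])[0],w[:3,3],d['mtx'],d['distortion'])
    m=uv.reshape(*X.shape,2).astype('f')
    return cv2.remap(d['img'][:,:,::-1].copy(),m[...,0],m[...,1],cv2.INTER_CUBIC)
def grid(im,x1,y1,s,step=50):
    im=im.copy()
    for k in range(0,int(im.shape[0]/s),step): cv2.putText(im,f'{x1-k/1000:.2f}',(0,int(k*s)+10),0,.35,(0,0,255)); cv2.line(im,(0,int(k*s)),(8,int(k*s)),(0,0,255))
    for k in range(0,int(im.shape[1]/s),step): cv2.putText(im,f'{y1-k/1000:.2f}',(int(k*s),10),0,.35,(255,0,0)); cv2.line(im,(int(k*s),0),(int(k*s),8),(255,0,0))
    return im
E
python3 - <<'E'
import cv2,numpy as np
from geo import *
a=grid(rect('pics/a_top.npz',.36,.70,-.36,-.18,.014,1.7),.70,-.18,1.7)
b=grid(rect('pics/a_top.npz',.36,.70,.18,.36,.014,1.7),.70,.36,1.7)
cv2.imwrite('pics/trays.png',np.hstack([a,b]))
# tray outlines: grey (unsaturated) blobs
for n,y0,y1 in(('tray3',-.38,-.16),('tray2',.16,.38)):
    im=rect('pics/a_top.npz',.36,.70,y0,y1,.014,2)
    hsv=cv2.cvtColor(im,cv2.COLOR_BGR2HSV)
    m=((hsv[...,1]<50)).astype('u1')*255
    m=cv2.morphologyEx(m,cv2.MORPH_CLOSE,np.ones((15,15)));m=cv2.morphologyEx(m,cv2.MORPH_OPEN,np.ones((41,41)))
    c=max(cv2.findContours(m,0,2)[0],key=cv2.contourArea)
    (u,v),wh,ang=cv2.minAreaRect(c)
    bx=cv2.boxPoints(((u,v),wh,ang))
    print(n,'centre',round(.70-v/2000,4),round(y1-u/2000,4),np.array(wh)/2,ang,[(round(.70-q[1]/2000,3),round(y1-q[0]/2000,3)) for q in bx])
E
```

```text
tray3 centre 0.5327 -0.2679 [105.75593567 275.08392334] 16.389541625976562 [(np.float32(0.416), np.float32(-0.178)), (np.float32(0.68), np.float32(-0.256)), (np.float32(0.65), np.float32(-0.357)), (np.float32(0.386), np.float32(-0.28))]
tray2 centre 0.4983 0.2737 [198.21206665 115.30441284] 82.60040283203125 [(np.float32(0.589), np.float32(0.344)), (np.float32(0.604), np.float32(0.229)), (np.float32(0.407), np.float32(0.204)), (np.float32(0.393), np.float32(0.318))]
```

View pics/trays.png

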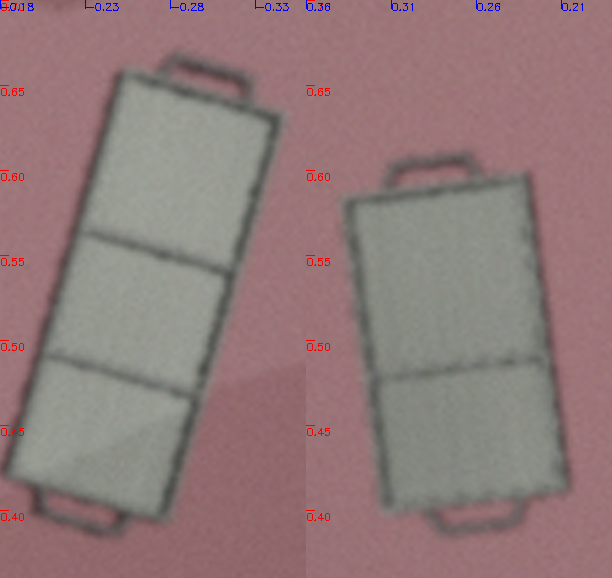

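Both trays have the big compartment at the far end (+x). From the corners, tray3 has its centre at about (0.527, -0.264) with yaw -16°, and tray2 at about (0.498, 0.273) with yaw 7°. Next: the cutter bar's direction and heights from the two views, plus a move helper.

```bash
cat > go.py <<'E'
# python3 go.py x y z psi : shift/turn in tool axes (mm,deg) from the measured pose; psi = world angle of tool x, tool down
import sys,numpy as np
from scipy.spatial.transform import Rotation as R
from rig import robot
o=robot.get_obs();r=R.from_quat(o['tool_rot']);p=np.array(o['position'])
M=r.as_matrix();print('t %.2f'%o['time'],'TCP',p.round(4),'psi %.1f'%np.degrees(np.arctan2(M[1,0],M[0,0])),'q6 %.2f'%o['q'][5],'w %.4f'%o['grip_width'])
for a in sys.argv[1:]:
    x,y,z,s=map(float,a.split(','))
    c,k=np.cos(np.radians(s)),np.sin(np.radians(s))
    T=R.from_matrix(np.array([[c,k,0],[k,-c,0],[0,0,-1]]))
    print((1000*r.inv().apply(np.array([x,y,z])-p)).round(1),np.degrees((r.inv()*T).as_rotvec()).round(1))
E
python3 - <<'E'
import cv2,numpy as np
d={c:np.load(f'pics/a_{c}.npz') for c in('top','scene')}
def blob(c,f,box):
    im=d[c]['img'].astype(int);m=np.zeros(im.shape[:2],bool);x0,x1,y0,y1=box;m[y0:y1,x0:x1]=f(im[y0:y1,x0:x1]);v,u=np.nonzero(m);return u,v
dark=lambda i:i.max(-1)<50
def tri(a,b):
    P=[];q=[]
    for c,uv in(('top',a),('scene',b)):
        P.append(d[c]['world_to_cam'][:3]);q.append(cv2.undistortPoints(np.array([[uv]],float),d[c]['mtx'],d[c]['distortion']).reshape(2,1))
    X=cv2.triangulatePoints(P[0],P[1],q[0],q[1]);return (X[:3]/X[3]).ravel().round(4)
from geo import rect
for n,bt,bs in(('bar',(245,280,208,240),(226,242,163,182)),('cap',(212,236,175,200),(277,300,156,170))):
    a=blob('top',dark,bt);b=blob('scene',dark,bs)
    print(n,len(a[0]),len(b[0]),tri((a[0].mean(),a[1].mean()),(b[0].mean(),b[1].mean())))
im=rect('pics/a_top.npz',.50,.62,-.07,.05,.065,3)
m=(im.max(-1)<55).astype('u1');v,u=np.nonzero(m)
(cu,cv_),wh,ang=cv2.minAreaRect(np.stack([u,v],1).astype('f'))
C=np.cov(np.stack([.62-v/3000,.05-u/3000]));w,V=np.linalg.eigh(C)
print('bar c',.62-v.mean()/3000,.05-u.mean()/3000,'len',np.array(wh)/3,'yaw',np.degrees(np.arctan2(V[1,1],V[0,1])))
E
python3 go.py .6755,-.0655,.2,-16
```

```text
bar 117 67 [ 0.5617 -0.0111  0.0621]
cap 254 44 [0.653  0.0871 0.0639]
bar c 0.5624311805961426 -0.010480956555620494 len [17.90290705 61.0679067 ] yaw 138.04366897086769
t 1.90 TCP [ 0.2536 -0.5712  0.2446] psi 23.9 q6 -0.18 w 0.0870
[ 590.8 -291.    44.6] [ 0.  -0.  39.9]
```

Request:
move_arm(series="37 -18 3 0 0 3;74 -36 6 0 0 6;110 -54 8 0 0 10;147 -72 11 0 0 15;184 -91 14 0 0 20;221 -109 17 0 0 25;258 -127 20 0 0 30;295 -145 22 0 0 35", jaw=1, newtons=15)

```text
time: 2.57
position: [0.4654, -0.3173, 0.2225]
tool_rot: [0.995, -0.099, 0.0, 0.0]
ft_force: [1.8, -0.9, 0.6]
grip_width: 0.0869
grip_force: 0.0
```

```bash
python3 go.py .6755,-.0655,.16,-16
```

```text
t 2.57 TCP [ 0.4654 -0.3173  0.2225] psi -11.3 q6 0.97 w 0.0869
[ 156.6 -288.2   62.5] [ 0.  -0.   4.7]
```

Request:
move_arm(series="19 -35 4 0 0 1;38 -71 8 0 0 2;58 -106 12 0 0 3;77 -141 20 0 0 4;96 -177 30 0 0 5;115 -212 40 0 0 5;135 -248 52 0 0 5;150 -275 60 0 0 5")

```text
time: 3.23
position: [0.6657, -0.0751, 0.1616]
tool_rot: [0.99, -0.139, -0.0, -0.0]
ft_force: [0.3, -1.1, -0.3]
grip_width: 0.0869
grip_force: 0.0
```

```bash
python3 look.py b ramekin_large;python3 go.py .6755,-.0655,.043,-16
```

```text
3.2333 [ 0.66572572 -0.07506319  0.16164071] [ 9.90288929e-01 -1.39024280e-01 -4.52363031e-05 -2.91131471e-04]
scene ramekin_large search_frame [([0.68, -0.066, 0.034], 0.65)]
scene ramekin_large tip_of [([0.673, -0.066, 0.003], 0.9)]
top ramekin_large search_frame [([0.526, -0.262, 0.005], 0.41)]
top ramekin_large tip_of [([0.674, -0.069, -0.001], 0.4)]
t 3.53 TCP [ 0.6639 -0.0788  0.1628] psi -16.1 q6 1.57 w 0.0868
[  7.5 -16.1 119.8] [ 0.   0.  -0.1]
```

Request:
move_arm(series="7 -15 10 0 0 0;7 -15 40 0 0 0;7 -15 70 0 0 0;7 -15 95 0 0 0;7 -15 110 0 0 0;7 -15 118 0 0 0;7 -15 120 0 0 0;7 -15 120 0 0 0")

```text
time: 4.2
position: [0.6754, -0.0659, 0.0425]
tool_rot: [0.99, -0.14, 0.0, -0.0]
ft_force: [-0.1, 0.2, 0.5]
grip_width: 0.0867
grip_force: 0.0
```

Request:
move_arm(series="0 0 0 0 0 0;0 0 0 0 0 0;0 0 0 0 0 0;0 0 0 0 0 0;0 0 0 0 0 0;0 0 0 0 0 0", jaw=0.55)

```text
time: 4.7
position: [0.6757, -0.0657, 0.0435]
tool_rot: [0.99, -0.14, 0.001, 0.0]
ft_force: [0.1, -0.5, 4.2]
grip_width: 0.0623
grip_force: 15.0
```

Request:
move_arm(series="0 0 -3 0 0 0;0 0 -10 0 0 0;0 0 -25 0 0 0;0 0 -40 0 0 0;0 0 -55 0 0 0;0 0 -60 0 0 0")

```text
time: 5.2
position: [0.6765, -0.0655, 0.1049]
tool_rot: [0.99, -0.14, 0.002, 0.0]
ft_force: [1.1, 0.1, -1.9]
grip_width: 0.0624
grip_force: 15.0
```

```bash
python3 go.py .600,-.285,.090,-16
```

```text
t 5.20 TCP [ 0.6765 -0.0655  0.1049] psi -16.1 q6 1.59 w 0.0624
[-12.8 232.1  14.8] [-0.  -0.2 -0.1]
```

Request:
move_arm(series="-1 15 1 0 0 0;-3 50 3 0 0 0;-5 90 5 0 0 0;-7 130 8 0 0 0;-9 165 11 0 0 0;-11 200 14 0 0 0;-12 225 14 0 0 0;-13 232 14 0 0 0")

```text
time: 5.87
position: [0.596, -0.29, 0.0872]
tool_rot: [0.99, -0.142, -0.001, 0.001]
ft_force: [0.3, 0.8, -2.8]
grip_width: 0.0622
grip_force: 15.0
```

```bash
python3 look.py c ramekin_large,tray3; python3 go.py .600,-.285,.0475,-16; python3 - <<'E'
import cv2,numpy as np
from geo import *
a=cv2.imread('pics/c_scene.png')[170:310,70:290];cv2.imwrite('pics/c_crop.png',cv2.resize(a,None,fx=3,fy=3,interpolation=2))
E
```

```text
5.8667 [ 0.59596541 -0.29000841  0.08720946] [ 9.89855397e-01 -1.42075190e-01 -7.32948173e-04  6.28988156e-04]
scene ramekin_large search_frame [([0.61, -0.294, 0.077], 0.67)]
scene ramekin_large tip_of [([0.595, -0.287, 0.042], 0.98), ([0.526, -0.265, -0.001], 0.53)]
scene tray3 search_frame [([0.501, 0.275, 0.003], 0.75), ([0.605, -0.295, 0.002], 0.67)]
scene tray3 tip_of [([0.499, 0.276, 0.0], 0.91)]
top ramekin_large search_frame []
top ramekin_large tip_of []
top tray3 search_frame [([0.57, -0.24, 0.002], 0.79), ([0.496, 0.278, 0.002], 0.68)]
top tray3 tip_of [([0.497, 0.276, -0.002], 0.64), ([0.527, -0.262, -0.0], 0.52), ([0.564, -0.01, 0.001], 0.3)]
t 6.37 TCP [ 0.5991 -0.2834  0.0886] psi -16.0 q6 1.24 w 0.0628
[ 1.3  1.3 41.1] [-0.  0.  0.]
```

View pics/c_crop.png

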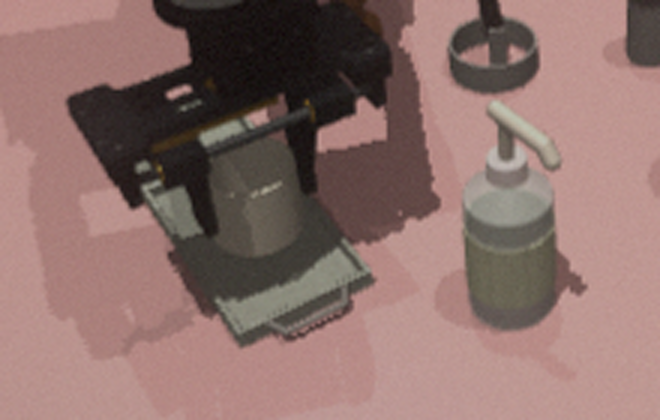

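The large ramekin hangs over the far big compartment and the soap is well clear. I'll lower it gently.

Request:
move_arm(series="1 1 6 0 0 0;1 1 16 0 0 0;1 1 26 0 0 0;1 1 33 0 0 0;1 1 37 0 0 0;1 1 39 0 0 0;1 1 40 0 0 0;1 1 40 0 0 0")

```text
time: 7.03
position: [0.5992, -0.286, 0.0483]
tool_rot: [0.99, -0.14, -0.0, -0.0]
ft_force: [1.1, 0.4, -1.4]
grip_width: 0.0623
grip_force: 15.0
```

Request:
move_arm(series="0 0 0 0 0 0;0 0 0.5 0 0 0;0 0 0.5 0 0 0;0 0 0.5 0 0 0")

```text
time: 7.37
position: [0.5994, -0.2861, 0.0484]
tool_rot: [0.99, -0.14, 0.0, 0.0]
ft_force: [0.2, 0.4, -2.0]
grip_width: 0.0626
grip_force: 15.0
```

Request:
move_arm(series="0 0 0.5 0 0 0;0 0 1 0 0 0;0 0 1 0 0 0;0 0 1 0 0 0")

```text
time: 7.7
position: [0.5994, -0.2861, 0.0475]
tool_rot: [0.99, -0.14, 0.0, 0.0]
ft_force: [-0.2, 0.5, 1.4]
grip_width: 0.0624
grip_force: 15.0
```

Request:
move_arm(series="0 0 0 0 0 0;0 0 0 0 0 0;0 0 0 0 0 0;0 0 0 0 0 0;0 0 -10 0 0 0;0 0 -35 0 0 0;0 0 -70 0 0 0;0 0 -110 0 0 0", jaw=1)

```text
time: 8.37
position: [0.598, -0.2852, 0.1568]
tool_rot: [0.99, -0.14, -0.002, -0.001]
ft_force: [0.6, -0.5, -0.5]
grip_width: 0.0867
grip_force: 0.0
```

```bash
python3 go.py .6555,.091,.17,-16
```

```text
t 8.37 TCP [ 0.598  -0.2852  0.1568] psi -16.1 q6 1.24 w 0.0867
[ -48.9 -377.4  -12.5] [-0.1  0.2 -0.1]
```

Request:
move_arm(series="-3 -20 -3 0 0 0;-8 -60 -8 0 0 0;-13 -101 -13 0 0 0;-18 -142 -13 0 0 0;-23 -183 -13 0 0 0;-28 -224 -13 0 0 0;-33 -265 -13 0 0 0;-38 -306 -13 0 0 0")

```text
time: 9.03
position: [0.6475, 0.0205, 0.171]
tool_rot: [0.99, -0.14, 0.0, -0.0]
ft_force: [0.7, -0.5, 0.2]
grip_width: 0.0869
grip_force: 0.0
```

Request:
move_arm(series="-5 -35 0 0 0 0;-9 -60 0 0 0 0;-11 -70 0 0 0 0;-11 -71 0 0 0 0;-11 -71 0 0 0 0")

```text
time: 9.45
position: [0.6564, 0.0896, 0.1704]
tool_rot: [0.99, -0.139, 0.0, 0.0]
ft_force: [0.1, 0.5, -1.3]
grip_width: 0.0869
grip_force: 0.0
```

```bash
python3 look.py d shaker,ramekin_large;python3 go.py .6555,.091,.045,-16
```

```text
9.45 [0.65644003 0.08959647 0.17040155] [ 9.90261587e-01 -1.39218534e-01  1.88651559e-04  3.91312318e-04]
scene shaker search_frame [([0.669, 0.077, 0.054], 0.83)]
scene shaker tip_of [([0.658, 0.091, -0.001], 0.67)]
scene ramekin_large search_frame [([0.609, -0.287, 0.036], 0.71), ([0.668, 0.076, 0.055], 0.27)]
scene ramekin_large tip_of [([0.597, -0.284, 0.004], 0.73), ([0.446, -0.058, -0.003], 0.35)]
top shaker search_frame []
top shaker tip_of [([0.657, 0.091, 0.003], 0.42)]
top ramekin_large search_frame [([0.6, -0.289, 0.019], 0.69)]
top ramekin_large tip_of [([0.601, -0.284, 0.006], 0.74)]
t 9.95 TCP [0.6565 0.0892 0.1701] psi -16.1 q6 1.82 w 0.0870
[ -1.5  -1.4 125.1] [ 0.   0.  -0.1]
```

Request:
move_arm(series="0 -2 12 0 0 0;0 -2 45 0 0 0;0 -2 80 0 0 0;0 -2 105 0 0 0;0 -2 118 0 0 0;0 -2 124 0 0 0;0 -2 125 0 0 0;0 -2 125 0 0 0")

```text
time: 10.62
position: [0.6578, 0.0918, 0.0456]
tool_rot: [0.99, -0.14, 0.001, -0.0]
ft_force: [0.6, -0.3, -0.2]
grip_width: 0.087
grip_force: 0.0
```

Request:
move_arm(series="0 0 0 0 0 0;0 0 0 0 0 0;0 0 0 0 0 0;0 0 0 0 0 0;0 0 0 0 0 0;0 0 0 0 0 0;0 0 0 0 0 0;0 0 0 0 0 0", jaw=0.35, newtons=18)

```text
time: 11.28
position: [0.657, 0.0916, 0.0451]
tool_rot: [0.99, -0.14, -0.0, 0.0]
ft_force: [-0.9, -0.8, 0.4]
grip_width: 0.0437
grip_force: 18.0
```

Request:
move_arm(series="0 0 -2 0 0 0;0 0 -8 0 0 0;0 0 -20 0 0 0;0 0 -35 0 0 0;0 0 -45 0 0 0;0 0 -50 0 0 0;0 0 -50 0 0 0")

```text
time: 11.87
position: [0.6583, 0.0918, 0.0973]
tool_rot: [0.99, -0.14, 0.002, -0.0]
ft_force: [0.2, -1.1, -1.7]
grip_width: 0.0444
grip_force: 17.9
```

```bash
python3 look.py e shaker; python3 go.py .517,-.261,.097,-16; python3 - <<'E'
import cv2
a=cv2.imread('pics/e_scene.png')[80:220,200:380];cv2.imwrite('pics/e_crop.png',cv2.resize(a,None,fx=4,fy=4,interpolation=2))
E
```

```text
11.8667 [0.65826245 0.09183219 0.09726866] [ 9.90193411e-01 -1.39690041e-01  1.90811711e-03 -2.44039672e-04]
scene shaker search_frame [([0.674, 0.079, 0.098], 0.59)]
scene shaker tip_of [([0.658, 0.09, 0.051], 0.59)]
top shaker search_frame []
top shaker tip_of []
t 12.17 TCP [0.6564 0.0918 0.0942] psi -16.1 q6 1.82 w 0.0441
[-36.4 377.6  -2.6] [ 0.   0.1 -0.1]
```

View pics/e_crop.png

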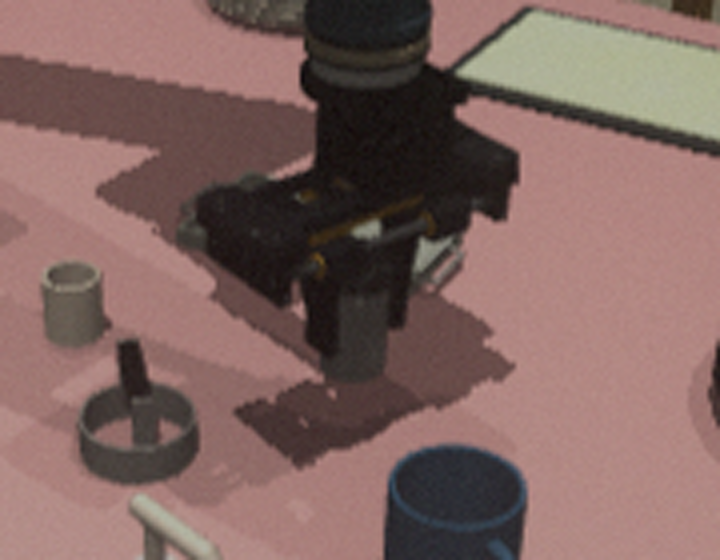

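The shaker hangs upright between the fingers and clear of the rest. I'll carry it 30 mm higher to pass the cutter.

Request:
move_arm(series="0 10 -15 0 0 0;-2 35 -35 0 0 0;-6 75 -40 0 0 0;-10 115 -40 0 0 0;-15 155 -40 0 0 0;-20 195 -40 0 0 0;-24 235 -40 0 0 0;-28 275 -40 0 0 0")

```text
time: 12.83
position: [0.5528, -0.1669, 0.1361]
tool_rot: [0.99, -0.14, 0.0, 0.0]
ft_force: [0.6, -0.7, -1.0]
grip_width: 0.0438
grip_force: 17.9
```

Request:
move_arm(series="-2 30 0 0 0 0;-5 65 0 0 0 0;-7 90 5 0 0 0;-8 100 15 0 0 0;-8 102 25 0 0 0;-8 103 35 0 0 0;-8 103 38 0 0 0;-8 103 38 0 0 0")

```text
time: 13.5
position: [0.5172, -0.2593, 0.0954]
tool_rot: [0.99, -0.139, -0.002, -0.001]
ft_force: [0.4, -0.2, -1.4]
grip_width: 0.044
grip_force: 17.9
```

```bash
python3 look.py f shaker,tray3;python3 go.py .517,-.261,.049,-16
```

```text
13.5 [ 0.51724749 -0.2593065   0.09544707] [ 0.9903062  -0.13888613 -0.00170848 -0.00116381]
scene shaker search_frame [([0.536, -0.266, 0.101], 0.75)]
scene shaker tip_of [([0.746, -0.201, 0.001], 0.74), ([0.516, -0.259, 0.054], 0.65)]
scene tray3 search_frame [([0.533, -0.278, 0.0], 0.93), ([0.503, 0.274, 0.004], 0.8), ([0.763, -0.217, 0.085], 0.17)]
scene tray3 tip_of [([0.526, -0.266, 0.001], 0.92), ([0.501, 0.275, -0.001], 0.89)]
top shaker search_frame [([0.807, -0.011, 0.034], 0.46)]
top shaker tip_of []
top tray3 search_frame [([0.628, -0.25, 0.003], 0.77), ([0.497, 0.274, 0.004], 0.67)]
top tray3 tip_of [([0.499, 0.276, -0.0], 0.86), ([0.526, -0.262, -0.001], 0.65)]
t 14.00 TCP [ 0.518  -0.2614  0.0974] psi -16.0 q6 1.19 w 0.0437
[-1.1 -0.2 48.4] [ 0. -0. -0.]
```

Request:
move_arm(series="-1 0 10 0 0 0;-1 0 24 0 0 0;-1 0 35 0 0 0;-1 0 42 0 0 0;-1 0 45 0 0 0;-1 0 46 0 0 0;-1 0 46 0 0 0;-1 0 46 0 0 0")

```text
time: 14.67
position: [0.5172, -0.2615, 0.0513]
tool_rot: [0.99, -0.14, 0.0, 0.0]
ft_force: [-0.6, -0.3, -0.3]
grip_width: 0.0442
grip_force: 17.9
```

Request:
move_arm(series="0 0 0.5 0 0 0;0 0 1 0 0 0;0 0 1 0 0 0;0 0 1 0 0 0")

```text
time: 15.0
position: [0.517, -0.2613, 0.0503]
tool_rot: [0.99, -0.14, 0.0, 0.0]
ft_force: [1.0, 0.3, -1.5]
grip_width: 0.0437
grip_force: 17.9
```

Request:
move_arm(series="0 0 0.5 0 0 0;0 0 1 0 0 0;0 0 1 0 0 0;0 0 1 0 0 0")

```text
time: 15.33
position: [0.5169, -0.2613, 0.0491]
tool_rot: [0.99, -0.14, 0.0, 0.0]
ft_force: [-0.3, 0.4, -1.5]
grip_width: 0.0435
grip_force: 17.9
```

Request:
move_arm(series="0 0 0.5 0 0 0;0 0 1 0 0 0;0 0 1 0 0 0;0 0 1 0 0 0")

```text
time: 15.67
position: [0.5171, -0.2614, 0.0489]
tool_rot: [0.99, -0.14, 0.0, 0.0]
ft_force: [-0.6, 0.8, 4.8]
grip_width: 0.0441
grip_force: 18.0
```

Request:
move_arm(series="0 0 0 0 0 0;0 0 0 0 0 0;0 0 0 0 0 0;0 0 0 0 0 0;0 0 -10 0 0 0;0 0 -35 0 0 0;0 0 -70 0 0 0;0 0 -110 0 0 0", jaw=1)

```text
time: 16.33
position: [0.5157, -0.2603, 0.158]
tool_rot: [0.99, -0.14, -0.002, -0.001]
ft_force: [-0.0, -0.6, -0.2]
grip_width: 0.0847
grip_force: 0.0
```

```bash
python3 go.py .4325,.0635,.16,-16
```

```text
t 16.33 TCP [ 0.5157 -0.2603  0.158 ] psi -16.1 q6 1.19 w 0.0847
[-169.6 -288.2   -0.7] [-0.1  0.2 -0.1]
```

Request:
move_arm(series="-10 -17 -5 0 0 0;-28 -48 -5 0 0 0;-49 -84 -5 0 0 0;-70 -119 -5 0 0 0;-91 -155 -3 0 0 0;-112 -190 -1 0 0 0;-133 -226 -1 0 0 0;-154 -262 -1 0 0 0")

```text
time: 17.0
position: [0.4406, 0.0347, 0.1596]
tool_rot: [0.99, -0.14, 0.0, -0.0]
ft_force: [0.1, -0.4, 0.5]
grip_width: 0.0876
grip_force: 0.0
```

Request:
move_arm(series="-10 -17 0 0 0 0;-15 -25 0 0 0 0;-15 -26 0 0 0 0;-15 -26 0 0 0 0")

```text
time: 17.33
position: [0.4351, 0.062, 0.1595]
tool_rot: [0.99, -0.139, 0.001, 0.0]
ft_force: [0.3, 0.2, -0.5]
grip_width: 0.0871
grip_force: 0.0
```

```bash
python3 look.py g ramekin_small,shaker;python3 go.py .4325,.0645,.043,-16
```

```text
17.3333 [0.43513554 0.0619993  0.15950952] [ 9.90263235e-01 -1.39203836e-01  9.96354460e-04  1.58749292e-04]
scene ramekin_small search_frame [([0.446, 0.059, 0.032], 0.81)]
scene ramekin_small tip_of [([0.434, 0.066, -0.001], 0.62)]
scene shaker search_frame [([0.532, -0.274, 0.066], 0.88)]
scene shaker tip_of [([0.516, -0.26, 0.003], 0.82)]
top ramekin_small search_frame []
top ramekin_small tip_of [([0.794, -0.014, -0.003], 0.7)]
top shaker search_frame [([0.515, -0.257, 0.087], 0.6)]
top shaker tip_of []
t 17.83 TCP [0.4343 0.0618 0.159 ] psi -16.1 q6 1.74 w 0.0871
[ -2.4  -2.1 116. ] [ 0.   0.  -0.1]
```

Request:
move_arm(series="-2 -2 12 0 0 0;-2 -2 45 0 0 0;-2 -2 75 0 0 0;-2 -2 98 0 0 0;-2 -2 110 0 0 0;-2 -2 115 0 0 0;-2 -2 116 0 0 0;-2 -2 116 0 0 0")

```text
time: 18.5
position: [0.433, 0.0647, 0.0431]
tool_rot: [0.99, -0.14, 0.0, -0.0]
ft_force: [-0.2, 0.0, -0.0]
grip_width: 0.0872
grip_force: 0.0
```

Request:
move_arm(series="0 0 0 0 0 0;0 0 0 0 0 0;0 0 0 0 0 0;0 0 0 0 0 0;0 0 0 0 0 0;0 0 0 0 0 0;0 0 0 0 0 0;0 0 0 0 0 0", jaw=0.35, newtons=15)

```text
time: 19.17
position: [0.433, 0.0648, 0.0431]
tool_rot: [0.99, -0.14, 0.0, -0.0]
ft_force: [0.4, 0.4, 0.4]
grip_width: 0.0414
grip_force: 0.5
```

Request:
move_arm(series="0 0 -2 0 0 0;0 0 -8 0 0 0;0 0 -25 0 0 0;0 0 -50 0 0 0;0 0 -75 0 0 0;0 0 -90 0 0 0;0 0 -90 0 0 0")

```text
time: 19.75
position: [0.4345, 0.0647, 0.1359]
tool_rot: [0.99, -0.14, 0.003, -0.0]
ft_force: [-0.5, 1.1, -0.6]
grip_width: 0.0413
grip_force: 15.0
```

```bash
python3 go.py .444,-.240,.135,-16
```

```text
t 19.75 TCP [0.4345 0.0647 0.1359] psi -16.0 q6 1.74 w 0.0413
[ 93.4 290.1   1.2] [-0.1 -0.4 -0. ]
```

Request:
move_arm(series="4 15 -5 0 0 0;15 48 -8 0 0 0;28 87 -8 0 0 0;41 126 -8 0 0 0;53 165 -8 0 0 0;65 204 -6 0 0 0;77 241 0 0 0 0;86 268 0 0 0 0")

```text
time: 20.42
position: [0.4406, -0.2197, 0.1316]
tool_rot: [0.99, -0.141, -0.001, -0.0]
ft_force: [0.0, -0.4, -1.4]
grip_width: 0.0413
grip_force: 15.0
```

```bash
python3 look.py h ramekin_small;python3 go.py .444,-.240,.095,-16
```

```text
20.4167 [ 0.44061905 -0.21965828  0.13155283] [ 9.90042710e-01 -1.40766298e-01 -5.25227887e-04 -8.01361210e-05]
scene ramekin_small search_frame [([0.453, -0.226, 0.117], 0.78)]
scene ramekin_small tip_of [([0.441, -0.225, 0.09], 0.81)]
top ramekin_small search_frame []
top ramekin_small tip_of []
t 20.72 TCP [ 0.4402 -0.2148  0.1323] psi -16.0 q6 1.17 w 0.0414
[10.8 23.2 37.3] [-0.1  0.2 -0. ]
```

Request:
move_arm(series="6 12 5 0 0 0;11 23 15 0 0 0;11 23 27 0 0 0;11 23 34 0 0 0;11 23 37 0 0 0;11 23 37 0 0 0;11 23 37 0 0 0;11 23 37 0 0 0")

```text
time: 21.38
position: [0.4457, -0.2417, 0.0963]
tool_rot: [0.99, -0.14, 0.0, 0.0]
ft_force: [0.5, -0.0, -1.1]
grip_width: 0.0409
grip_force: 15.0
```

```bash
python3 look.py i ramekin_small; python3 go.py .444,-.240,.047,-16;  python3 - <<'E'
import cv2
a=cv2.imread('pics/i_scene.png')[150:290,70:270];cv2.imwrite('pics/i_crop.png',cv2.resize(a,None,fx=4,fy=4,interpolation=2))
E
```

```text
21.3833 [ 0.44568276 -0.24169422  0.09627307] [ 9.90218200e-01 -1.39527298e-01  1.84559941e-04  1.20549732e-04]
scene ramekin_small search_frame [([0.459, -0.249, 0.084], 0.61), ([0.57, -0.021, 0.019], 0.28)]
scene ramekin_small tip_of [([0.444, -0.246, 0.051], 0.93)]
top ramekin_small search_frame []
top ramekin_small tip_of []
t 21.68 TCP [ 0.4457 -0.2418  0.0964] psi -16.1 q6 1.13 w 0.0410
[-2.1 -1.3 49.4] [ 0.  -0.  -0.1]
```

View pics/i_crop.png

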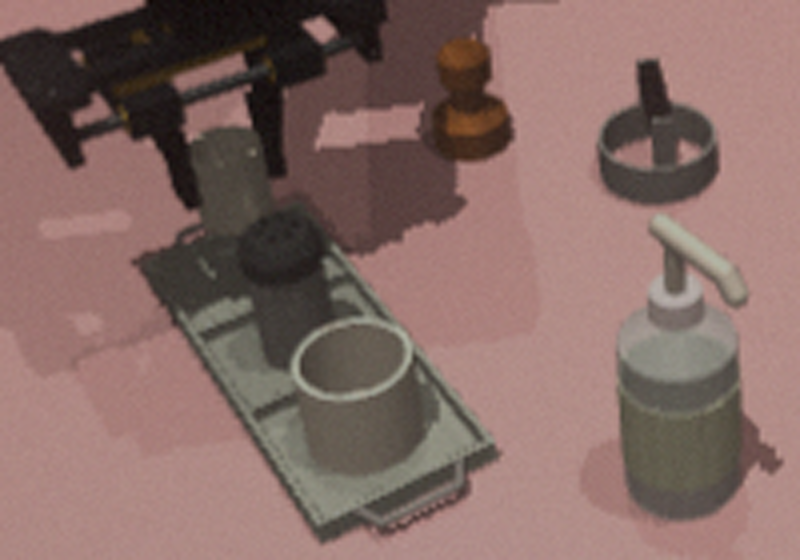

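The large ramekin and shaker stand flat in their compartments, and the small ramekin hangs over the near one at about (235,185) in the crop. I'll lower it.

Request:
move_arm(series="-2 -1 10 0 0 0;-2 -1 25 0 0 0;-2 -1 36 0 0 0;-2 -1 43 0 0 0;-2 -1 46 0 0 0;-2 -1 47 0 0 0;-2 -1 47 0 0 0;-2 -1 47 0 0 0")

```text
time: 22.35
position: [0.4442, -0.2405, 0.0495]
tool_rot: [0.99, -0.14, 0.0, 0.0]
ft_force: [-0.8, 1.2, -1.2]
grip_width: 0.0415
grip_force: 15.0
```

Request:
move_arm(series="0 0 0.5 0 0 0;0 0 1 0 0 0;0 0 1 0 0 0;0 0 1 0 0 0")

```text
time: 22.68
position: [0.4439, -0.2403, 0.0483]
tool_rot: [0.99, -0.14, 0.0, 0.0]
ft_force: [-0.2, 0.8, -0.5]
grip_width: 0.0411
grip_force: 15.0
```

Request:
move_arm(series="0 0 0.5 0 0 0;0 0 1 0 0 0;0 0 1 0 0 0;0 0 1 0 0 0")

```text
time: 23.02
position: [0.4439, -0.2403, 0.0472]
tool_rot: [0.99, -0.14, 0.0, 0.0]
ft_force: [-0.7, -0.0, 1.1]
grip_width: 0.0411
grip_force: 15.0
```

Request:
move_arm(series="0 0 0.4 0 0 0;0 0 0.4 0 0 0;0 0 0.4 0 0 0")

```text
time: 23.27
position: [0.4439, -0.2403, 0.0471]
tool_rot: [0.99, -0.14, 0.0, 0.0]
ft_force: [-1.2, -0.1, 5.6]
grip_width: 0.0415
grip_force: 15.0
```

Request:
move_arm(series="0 0 0 0 0 0;0 0 0 0 0 0;0 0 0 0 0 0;0 0 0 0 0 0;0 0 -10 0 0 0;0 0 -35 0 0 0;0 0 -70 0 0 0;0 0 -110 0 0 0", jaw=1)

```text
time: 23.93
position: [0.4427, -0.2393, 0.1569]
tool_rot: [0.99, -0.14, -0.002, -0.001]
ft_force: [0.5, -1.1, 0.4]
grip_width: 0.0838
grip_force: 0.0
```

```bash
python3 go.py .5625,-.0105,.16,-42
```

```text
t 23.93 TCP [ 0.4427 -0.2393  0.1569] psi -16.1 q6 1.13 w 0.0838
[  51.8 -253.    -2.8] [-0.1  0.3 25.9]
```

Request:
move_arm(series="3 -15 -3 0 0 3;10 -50 -3 0 0 8;18 -88 -3 0 0 13;26 -126 -3 0 0 18;34 -164 -3 0 0 23;42 -202 -3 0 0 26;48 -235 -3 0 0 26;51 -248 -3 0 0 26")

```text
time: 24.6
position: [0.5629, -0.0121, 0.1604]
tool_rot: [0.934, -0.357, 0.001, -0.001]
ft_force: [0.3, 0.2, 0.6]
grip_width: 0.0869
grip_force: 0.0
```

```bash
python3 look.py j cutter,ramekin_small,shaker;python3 go.py .5625,-.0105,.059,-42
```

```text
24.6 [ 0.56285557 -0.0121397   0.16043314] [ 9.34037630e-01 -3.57173231e-01  6.85656027e-04 -7.19980140e-04]
scene cutter search_frame [([0.572, -0.017, 0.019], 0.71)]
scene cutter tip_of [([0.56, -0.01, -0.001], 0.6)]
scene ramekin_small search_frame [([0.445, -0.255, 0.036], 0.7)]
scene ramekin_small tip_of [([0.444, -0.241, 0.005], 0.75), ([0.562, -0.011, -0.001], 0.2)]
scene shaker search_frame [([0.53, -0.272, 0.064], 0.64)]
scene shaker tip_of [([0.518, -0.257, 0.005], 0.62)]
top cutter search_frame [([0.542, 0.006, 0.027], 0.47)]
top cutter tip_of []
top ramekin_small search_frame [([0.444, -0.249, 0.026], 0.77)]
top ramekin_small tip_of [([0.442, -0.241, 0.008], 0.73)]
top shaker search_frame [([0.515, -0.255, 0.087], 0.94)]
top shaker tip_of [([0.518, -0.262, 0.008], 0.71)]
t 25.30 TCP [ 0.5614 -0.0165  0.1597] psi -42.1 q6 2.08 w 0.0870
[ -3.2  -5.2 100.7] [ 0.   0.  -0.1]
```

Request:
move_arm(series="-3 -5 10 0 0 0;-3 -5 35 0 0 0;-3 -5 62 0 0 0;-3 -5 82 0 0 0;-3 -5 94 0 0 0;-3 -5 99 0 0 0;-3 -5 100 0 0 0;-3 -5 100 0 0 0")

```text
time: 25.97
position: [0.563, -0.0102, 0.0598]
tool_rot: [0.933, -0.359, 0.0, -0.0]
ft_force: [-0.1, 0.7, -0.0]
grip_width: 0.0874
grip_force: 0.0
```

Request:
move_arm(series="0 0 0 0 0 0;0 0 0 0 0 0;0 0 0 0 0 0;0 0 0 0 0 0;0 0 0 0 0 0;0 0 0 0 0 0;0 0 0 0 0 0;0 0 0 0 0 0", jaw=0.05, newtons=20)

```text
time: 26.63
position: [0.5626, -0.0103, 0.0597]
tool_rot: [0.933, -0.359, -0.0, 0.0]
ft_force: [0.4, 0.4, -0.4]
grip_width: 0.0415
grip_force: 0.0
```

Request:
move_arm(series="0 0 0 0 0 0;0 0 0 0 0 0;0 0 0 0 0 0;0 0 0 0 0 0")

```text
time: 26.97
position: [0.5626, -0.0103, 0.0596]
tool_rot: [0.933, -0.359, 0.0, -0.0]
ft_force: [0.7, 0.0, 0.6]
grip_width: 0.0149
grip_force: 0.1
```

Request:
move_arm(series="0 0 0 0 0 0;0 0 0 0 0 0;0 0 -2 0 0 0;0 0 -10 0 0 0;0 0 -25 0 0 0;0 0 -42 0 0 0;0 0 -50 0 0 0;0 0 -50 0 0 0")

```text
time: 27.63
position: [0.5641, -0.0106, 0.1119]
tool_rot: [0.933, -0.359, 0.002, -0.0]
ft_force: [0.4, -0.6, -1.1]
grip_width: 0.0137
grip_force: 20.0
```

```bash
python3 go.py .538,.278,.11,7.3
```

```text
t 27.63 TCP [ 0.5641 -0.0106  0.1119] psi -42.1 q6 2.09 w 0.0137
[-212.7 -196.8    1.5] [ -0.   -0.3 -49.4]
```

Request:
move_arm(series="-8 -8 -3 0 0 -3;-28 -26 -5 0 0 -9;-54 -50 -5 0 0 -16;-80 -74 -5 0 0 -23;-106 -98 -5 0 0 -30;-132 -122 -5 0 0 -37;-158 -146 -5 0 0 -43;-182 -168 -3 0 0 -49")

```text
time: 28.3
position: [0.5393, 0.2383, 0.1123]
tool_rot: [0.998, 0.063, -0.0, -0.0]
ft_force: [0.3, -1.2, -1.0]
grip_width: 0.0137
grip_force: 20.0
```

```bash
python3 go.py .538,.278,.09,7.3
```

```text
t 28.30 TCP [0.5393 0.2383 0.1123] psi 7.3 q6 1.67 w 0.0137
[  3.7 -39.6  22.3] [-0.  0. -0.]
```

Request:
move_arm(series="2 -15 0 0 0 0;4 -30 5 0 0 0;4 -38 12 0 0 0;4 -39 18 0 0 0;4 -39 21 0 0 0;4 -39 21 0 0 0")

```text
time: 28.8
position: [0.5385, 0.2742, 0.0901]
tool_rot: [0.998, 0.06, -0.002, 0.001]
ft_force: [0.4, 0.2, -1.1]
grip_width: 0.0138
grip_force: 20.0
```

```bash
python3 look.py k cutter,tray2; python3 go.py .538,.278,.0635,7.3;  python3 - <<'E'
import cv2
a=cv2.imread('pics/k_scene.png')[70:190,200:360];b=cv2.imread('pics/k_top.png')[190:310,90:250]
cv2.imwrite('pics/k_crop.png',cv2.resize(cv2.hconcat([a,b]),None,fx=2.5,fy=2.5,interpolation=2))
E
```

```text
28.8 [0.53845292 0.27415558 0.09006245] [ 9.98203449e-01  5.98898297e-02 -1.66167310e-03  5.66591923e-04]
scene cutter search_frame [([0.544, 0.266, 0.046], 0.57)]
scene cutter tip_of []
scene tray2 search_frame [([0.56, -0.286, 0.004], 0.97), ([0.498, 0.265, 0.002], 0.65)]
scene tray2 tip_of [([0.528, -0.263, 0.002], 0.91), ([0.534, 0.273, 0.03], 0.75), ([0.498, 0.278, 0.001], 0.58)]
top cutter search_frame [([0.511, 0.252, 0.06], 0.56)]
top cutter tip_of [([0.54, 0.274, 0.032], 0.55)]
top tray2 search_frame [([0.51, -0.252, 0.004], 0.96), ([0.456, 0.26, 0.004], 0.85)]
top tray2 tip_of [([0.525, -0.261, 0.0], 0.74), ([0.539, 0.275, 0.03], 0.72), ([0.497, 0.274, -0.0], 0.61)]
t 29.30 TCP [0.5395 0.2754 0.0919] psi 6.9 q6 1.74 w 0.0138
[-1.2 -2.7 28.4] [-0.  -0.  -0.4]
```

View pics/k_crop.png

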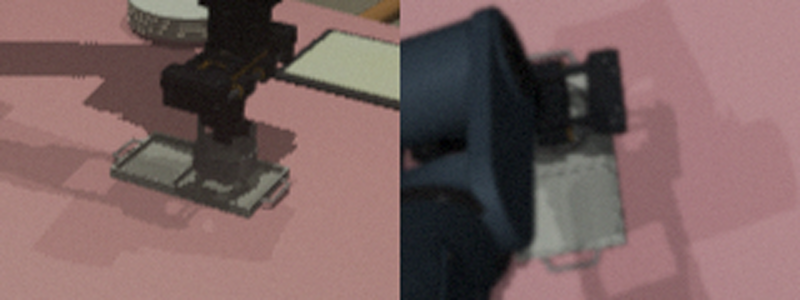

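The cutter is above the big compartment, with no other object near. I'll lower it.

Request:
move_arm(series="-1 -2 6 0 0 0;-1 -3 14 0 0 0;-1 -3 20 0 0 0;-1 -3 24 0 0 0;-1 -3 26 0 0 0;-1 -3 26 0 0 0;-1 -3 26 0 0 0")

```text
time: 29.88
position: [0.5379, 0.2784, 0.0654]
tool_rot: [0.998, 0.061, -0.0, 0.0]
ft_force: [-0.5, -0.1, -0.6]
grip_width: 0.013
grip_force: 20.0
```

Request:
move_arm(series="0 0 0.5 0 0 0;0 0 1 0 0 0;0 0 1 0 0 0;0 0 1 0 0 0")

```text
time: 30.22
position: [0.5381, 0.2784, 0.0649]
tool_rot: [0.998, 0.06, 0.0, -0.0]
ft_force: [1.5, 0.6, -1.6]
grip_width: 0.0136
grip_force: 20.0
```

Request:
move_arm(series="0 0 0.5 0 0 0;0 0 1 0 0 0;0 0 1 0 0 0;0 0 1 0 0 0")

```text
time: 30.55
position: [0.538, 0.2784, 0.0636]
tool_rot: [0.998, 0.06, 0.0, -0.0]
ft_force: [-0.4, -0.9, -1.2]
grip_width: 0.0141
grip_force: 20.0
```

Request:
move_arm(series="0 0 0.5 0 0 0;0 0 0.7 0 0 0;0 0 0.7 0 0 0;0 0 0.7 0 0 0")

```text
time: 30.88
position: [0.538, 0.2784, 0.0636]
tool_rot: [0.998, 0.061, 0.0, -0.0]
ft_force: [-1.5, -0.7, 5.0]
grip_width: 0.0138
grip_force: 20.0
```

Request:
move_arm(series="0 0 0 0 0 0;0 0 0 0 0 0;0 0 0 0 0 0;0 0 0 0 0 0;0 0 -10 0 0 0;0 0 -35 0 0 0;0 0 -70 0 0 0;0 0 -100 0 0 0", jaw=0.8)

```text
time: 31.55
position: [0.5378, 0.2784, 0.1644]
tool_rot: [0.998, 0.06, -0.0, 0.0]
ft_force: [1.3, 0.2, 0.5]
grip_width: 0.0591
grip_force: 0.0
```

```bash
python3 go.py .446,-.057,.16,7.3
```

```text
t 31.55 TCP [0.5378 0.2784 0.1644] psi 6.9 q6 1.74 w 0.0591
[-131.6  321.9    4.5] [ 0.   0.  -0.4]
```

Request:
move_arm(series="-5 12 0 0 0 0;-19 45 0 0 0 0;-34 83 0 0 0 0;-49 120 0 0 0 0;-64 158 0 0 0 0;-79 195 2 0 0 0;-94 230 4 0 0 0;-109 266 4 0 0 0")

```text
time: 32.22
position: [0.4608, -0.0003, 0.1591]
tool_rot: [0.998, 0.061, 0.0, 0.0]
ft_force: [0.0, 0.2, -0.3]
grip_width: 0.0694
grip_force: 0.0
```

Request:
move_arm(series="-12 30 0 0 0 0;-20 48 0 0 0 0;-23 55 0 0 0 0;-23 56 0 0 0 0")

```text
time: 32.55
position: [0.4455, -0.0586, 0.1592]
tool_rot: [0.998, 0.059, 0.0, 0.0]
ft_force: [0.0, 0.0, 0.1]
grip_width: 0.0693
grip_force: 0.0
```

```bash
python3 look.py l tamper,cutter;python3 go.py .446,-.057,.062,7.3
```

```text
32.55 [ 0.4455149  -0.05857134  0.15922781] [9.98263387e-01 5.89081802e-02 1.70361723e-04 8.40213392e-05]
scene tamper search_frame [([0.456, -0.067, 0.026], 0.55)]
scene tamper tip_of [([0.446, -0.056, -0.0], 0.97), ([0.516, -0.264, 0.007], 0.44)]
scene cutter search_frame [([0.537, 0.271, 0.027], 0.91)]
scene cutter tip_of [([0.536, 0.277, 0.001], 0.61)]
top tamper search_frame []
top tamper tip_of []
top cutter search_frame [([0.538, 0.279, 0.03], 0.6)]
top cutter tip_of [([0.537, 0.274, 0.004], 0.88), ([0.444, -0.241, 0.005], 0.43)]
t 33.05 TCP [ 0.4459 -0.0565  0.1589] psi 7.0 q6 1.07 w 0.0695
[ 0.   0.5 96.9] [-0.   0.  -0.3]
```

Request:
move_arm(series="0 0 10 0 0 0;0 0 35 0 0 0;0 0 60 0 0 0;0 0 80 0 0 0;0 0 92 0 0 0;0 0 96 0 0 0;0 0 97 0 0 0;0 0 97 0 0 0")

```text
time: 33.72
position: [0.446, -0.0571, 0.062]
tool_rot: [0.998, 0.061, 0.0, 0.0]
ft_force: [0.6, -0.1, 0.1]
grip_width: 0.0698
grip_force: 0.0
```

Request:
move_arm(series="0 0 0 0 0 0;0 0 0 0 0 0;0 0 0 0 0 0;0 0 0 0 0 0;0 0 0 0 0 0;0 0 0 0 0 0;0 0 0 0 0 0;0 0 0 0 0 0", jaw=0.25, newtons=20)

```text
time: 34.38
position: [0.446, -0.0573, 0.0621]
tool_rot: [0.998, 0.061, 0.0, 0.0]
ft_force: [-0.5, -0.1, 1.8]
grip_width: 0.0326
grip_force: 19.9
```

Request:
move_arm(series="0 0 0 0 0 0;0 0 0 0 0 0;0 0 -2 0 0 0;0 0 -10 0 0 0;0 0 -25 0 0 0;0 0 -42 0 0 0;0 0 -50 0 0 0;0 0 -50 0 0 0")

```text
time: 35.05
position: [0.4467, -0.0574, 0.1136]
tool_rot: [0.998, 0.061, 0.002, 0.001]
ft_force: [0.1, -0.1, -0.8]
grip_width: 0.0332
grip_force: 19.9
```

```bash
python3 go.py .445,.267,.11,7.3
```

```text
t 35.05 TCP [ 0.4467 -0.0574  0.1136] psi 6.9 q6 1.07 w 0.0332
[  37.5 -322.2    3.2] [ 0.1 -0.2 -0.4]
```

Request:
move_arm(series="1 -12 -2 0 0 0;5 -45 -3 0 0 0;9 -83 -3 0 0 0;14 -121 -3 0 0 0;18 -159 -3 0 0 0;23 -197 -3 0 0 0;27 -235 -3 0 0 0;31 -268 -3 0 0 0")

```text
time: 35.72
position: [0.4432, 0.2148, 0.1143]
tool_rot: [0.998, 0.061, -0.001, 0.0]
ft_force: [0.9, -0.1, -1.0]
grip_width: 0.033
grip_force: 19.9
```

Request:
move_arm(series="3 -25 0 0 0 0;6 -44 5 0 0 0;6 -53 12 0 0 0;6 -54 20 0 0 0;6 -54 26 0 0 0;6 -54 26 0 0 0;6 -54 26 0 0 0")

```text
time: 36.3
position: [0.443, 0.2654, 0.0881]
tool_rot: [0.998, 0.06, -0.001, 0.0]
ft_force: [0.1, 0.7, -1.0]
grip_width: 0.033
grip_force: 19.9
```

```bash
python3 look.py m tamper,tray2; python3 go.py .445,.267,.066,7.3;  python3 - <<'E'
import cv2
a=cv2.imread('pics/m_scene.png')[70:190,200:360];b=cv2.imread('pics/m_top.png')[190:310,90:250]
cv2.imwrite('pics/m_crop.png',cv2.resize(cv2.hconcat([a,b]),None,fx=2.5,fy=2.5,interpolation=2))
E
```

```text
36.3 [0.44301614 0.26542843 0.08806459] [ 9.98218619e-01  5.96448486e-02 -1.36202788e-03  4.75062814e-04]
scene tamper search_frame [([0.456, 0.256, 0.045], 0.66)]
scene tamper tip_of [([0.442, 0.263, 0.023], 0.57)]
scene tray2 search_frame [([0.562, -0.283, 0.002], 0.88), ([0.494, 0.256, 0.004], 0.84)]
scene tray2 tip_of [([0.529, -0.265, -0.002], 0.82), ([0.496, 0.274, -0.001], 0.75)]
top tamper search_frame []
top tamper tip_of [([0.498, 0.273, -0.0], 0.35)]
top tray2 search_frame [([0.511, -0.255, 0.003], 0.92), ([0.543, 0.271, 0.005], 0.56), ([0.446, -0.246, 0.03], 0.28)]
top tray2 tip_of [([0.526, -0.259, 0.0], 0.87), ([0.494, 0.275, -0.0], 0.81)]
t 36.80 TCP [0.4437 0.2669 0.0892] psi 6.9 q6 1.78 w 0.0334
[ 1.2  0.1 23.2] [-0.  -0.  -0.4]
```

View pics/m_crop.png

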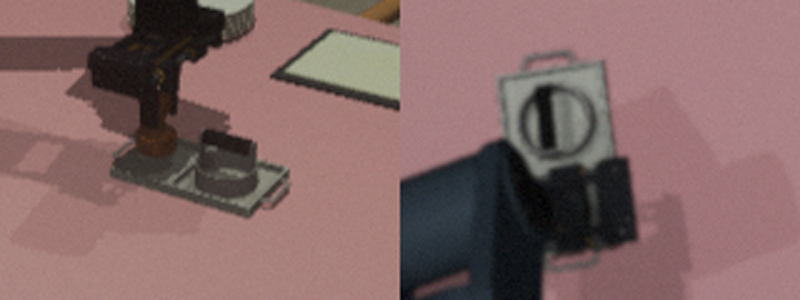

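The cutter stands flat and central in the big compartment, and the tamper is over the small one. I'll lower it.

Request:
move_arm(series="1 0 6 0 0 0;1 0 13 0 0 0;1 0 18 0 0 0;1 0 20 0 0 0;1 0 21 0 0 0;1 0 21 0 0 0;1 0 21 0 0 0")

```text
time: 37.38
position: [0.4446, 0.2671, 0.0678]
tool_rot: [0.998, 0.061, -0.0, 0.0]
ft_force: [-0.2, 0.1, -0.7]
grip_width: 0.0332
grip_force: 19.9
```

Request:
move_arm(series="0 0 0.5 0 0 0;0 0 1 0 0 0;0 0 1 0 0 0;0 0 1 0 0 0")

```text
time: 37.72
position: [0.4447, 0.2671, 0.0671]
tool_rot: [0.998, 0.061, 0.0, -0.0]
ft_force: [0.1, -0.5, -1.3]
grip_width: 0.0329
grip_force: 19.9
```

Request:
move_arm(series="0 0 0.5 0 0 0;0 0 1 0 0 0;0 0 1 0 0 0;0 0 1 0 0 0")

```text
time: 38.05
position: [0.4448, 0.2671, 0.0661]
tool_rot: [0.998, 0.061, 0.0, -0.0]
ft_force: [-0.2, 0.1, 0.7]
grip_width: 0.0328
grip_force: 19.9
```

Request:
move_arm(series="0 0 0.4 0 0 0;0 0 0.4 0 0 0;0 0 0.4 0 0 0")

```text
time: 38.3
position: [0.4449, 0.2671, 0.0661]
tool_rot: [0.998, 0.061, 0.0, -0.0]
ft_force: [-0.9, -0.2, 5.1]
grip_width: 0.0331
grip_force: 19.9
```

Request:
move_arm(series="0 0 0 0 0 0;0 0 0 0 0 0;0 0 0 0 0 0;0 0 0 0 0 0;0 0 -10 0 0 0;0 0 -35 0 0 0;0 0 -70 0 0 0;0 0 -110 0 0 0", jaw=0.8)

```text
time: 38.97
position: [0.4432, 0.2666, 0.1758]
tool_rot: [0.998, 0.06, -0.002, 0.001]
ft_force: [1.4, 0.2, 0.3]
grip_width: 0.0686
grip_force: 0.0
```

Request:
move_arm(series="0 30 -5 0 0 0;0 70 -10 0 0 0;0 110 -10 0 0 0;0 150 -10 0 0 0;0 180 -10 0 0 0;0 190 -10 0 0 0;0 190 -10 0 0 0")

```text
time: 39.55
position: [0.4682, 0.0765, 0.1861]
tool_rot: [0.998, 0.058, 0.0, 0.0]
ft_force: [0.3, 0.3, -0.3]
grip_width: 0.0696
grip_force: 0.0
```

```bash
python3 look.py n ramekin_large,shaker,ramekin_small,cutter,tamper,mug,soap | grep tip;  python3 - <<'E'
import cv2
cv2.imwrite('pics/n2.png',cv2.resize(cv2.imread('pics/n_scene.png')[80:300,70:350],None,fx=2.5,fy=2.5,interpolation=2))
E
```

```text
scene ramekin_large tip_of [([0.6, -0.284, 0.004], 0.63)]
scene shaker tip_of [([0.513, -0.262, 0.006], 0.79)]
scene ramekin_small tip_of [([0.445, -0.24, 0.004], 0.75)]
scene cutter tip_of [([0.535, 0.277, 0.002], 0.56)]
scene tamper tip_of [([0.443, 0.267, 0.004], 0.64)]
scene mug tip_of [([0.794, -0.002, 0.001], 0.89)]
scene soap tip_of [([0.748, -0.201, -0.0], 0.72)]
top ramekin_large tip_of [([0.599, -0.288, 0.006], 0.95)]
top shaker tip_of [([0.517, -0.263, 0.006], 0.8)]
top ramekin_small tip_of [([0.446, -0.244, 0.004], 0.62)]
top cutter tip_of [([0.538, 0.278, 0.005], 0.58)]
top tamper tip_of [([0.445, 0.264, 0.004], 0.77)]
top mug tip_of [([0.798, -0.012, 0.001], 0.79)]
top soap tip_of [([0.749, -0.203, -0.0], 0.58)]
```

View pics/n2.png

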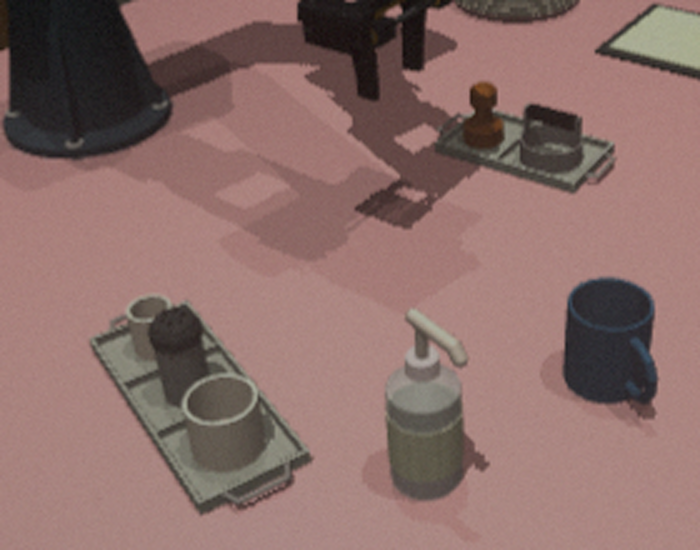

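View pics/n_top.png

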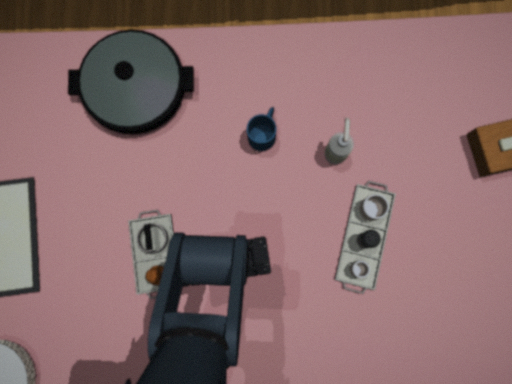

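All five stand upright in their compartments: large ramekin, shaker and small ramekin at (373,208), (369,239) and (359,269) in the top view, cutter at (153,237) and tamper at (153,275). The mug and soap haven't moved, and the gripper is clear of everything.

```bash
python3 -c "
from rig import robot
print(robot.hand_in())"
```

```text
the job is handed in; nothing more can be done
None
```

The job is handed in: all five things stand upright in their asked compartments, the mug and soap were left untouched, and the arm took about 40 s of the 128 s allowed; no verdict came back.

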